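# Find the outlet left on at the art table and switch it off by feel

### The arm

A 6-joint arm with a two-finger parallel gripper is mounted at the origin on the work surface. World frame = base frame: x ahead of the robot, y to its left, z up, the work surface at z = 0. Lengths are in m, angles in degrees, forces in N, time in s.
With the tool pointing down it reaches from about 0.325 to 0.85 m from the base axis. Payload 15.5 kg.
Tool frame: the origin (TCP) lies at the very end of the fingers, on their centre line; the grasp point (between the pads) lies arm.grip_depth behind it (arm.grip_depth is the distance from the TCP to the grasp point, in m); z points along the fingers, y is the direction in which the jaws open and shut (so a half turn about z gives the same grasp; the last joint's range is limited). The gripper opens to 91 mm and grips with 3 to 60 N. Pads are 32 mm wide; open, the fingers measure 118 mm over their backs; the gripper's body (76 mm by 178 mm) begins 60 mm behind the grasp point.
Start: joints at [-71.591, 28.281, 77.091, -0, 74.628, -5.472], TCP at [0.253, -0.571, 0.189] pointing down, gripper open.
Joint ranges: [-166.48, 166.48], [-47.26, 123.95], [12.59, 153.08], [-70.14, 250.14], [6.76, 159.57], [-176.63, 176.63]. Speed limits (degrees/s): [108.29, 108.29, 147.25, 172.46, 172.46, 172.46].

### API

Orientations are given as a 3x3 rotation matrix whose columns are the frame's x, y, z axes.
In Python, from rig import arm gives the robot as it stands. Calls block until the motion is done:
- arm.move_to(position, orientation): joint-space move of the TCP to a pose.
- arm.move_l(position, orientation=None, feed=0.15): straight line of the TCP; orientation=None keeps the orientation; feed is the mean speed in m/s.
- arm.move_joints(angles): joint-space move.
- arm.grip(opening): finger opening in m; the grip force is fixed at half the most; returns when the fingers have stopped.
- arm.sleep(seconds).
- arm.solve_ik(position, orientation): joint angles nearest the present ones, or None.
- arm.snapshot(name): name is "side" or "top" or "wrist"; returns the picture (384x512x3 uint8, red, green, blue); there is no depth.
- arm.get_calibration(name): a dict with "intrinsics" (3x3 intrinsics, pixels), "cam_to_world" (4x4, takes a point from camera to world coordinates). Camera axes: x right, y down, z forward; pixel columns grow to the right and rows downward; lengths in m; the calibration is good to about 2 mm. The wrist camera is an equidistant fisheye: a pixel r from the principal point sees the ray r / f radians off the axis. A picture is of the moment at which its call begins: read the wrist's pose just before it. get_calibration takes no time and is no camera call; for the wrist camera it gives the pose at the moment of the call.
A pose or a line that the arm cannot do raises arm.Unreachable and nothing moves.
- arm.sign_off(): hands the job in, once; it reports no verdict.
Readings, each from a call of its own:
- arm.current_t(): time.
- arm.current_joint_positions(): joint angles.
- arm.current_dq(): joint speeds.
- arm.current_tau(): joint torques, N m.
- arm.current_ee_pos(): TCP position.
- arm.current_tool_rot(): TCP orientation.
- arm.current_force(): force on the tool from outside, world axes, zero at the start.
- arm.current_torque(): the same for the moment, N m.
- arm.current_width(): finger opening in m.
Only numpy, scipy, OpenCV 4.12 (cv2) and the standard library are available. Lean on these libraries where they do the work, as an engineer would, in place of code of your own. Each camera call takes 0.05 s, during which the arm holds its last target.

### The job

The art lesson is over, and one of the four outlets on the bench socket unit is still switched on: its key is latched down. With the fingertips, tap each of the four keys lightly in turn, from the robot's left to its right, to feel which one is down, then press that key right down and let it pop up like the others. Do not switch any other outlet on, and leave the tub, the bottle, the cup and the clay fish as they stand.

Things in the scene. Friction and masses are not known exactly. Their poses are not given: they have to be found in the camera images.
- unit: fixed bench socket unit, pale grey shell 120 x 330 x 58 mm (x, y, z), end caps 62 mm high, yaw within 0.4 rad. Origin: centre of its underside, on the table; x to the rear, y to the robot's left, z up. Four identical push keys in a row at x = -31 mm, y = +99, +33, -33, -99 mm; four empty round outlet wells, 39 mm wide, at x = +25 mm. Flat top face at z = 58 mm
- key1: the leftmost key, an ivory cap, as seen from the robot (at y = +99 mm on the unit), 22 x 26 mm (x, y), black bezel round it. Origin at the centre of its top face; axes as the unit's. It stands 10 mm proud of the unit's top when up (68 mm above the table), about 5.5 mm proud when latched, 2 mm when pressed fully down
- key2: the second key, an ivory cap, as seen from the robot (at y = +33 mm on the unit), 22 x 26 mm (x, y), black bezel round it. Origin at the centre of its top face; axes as the unit's. It stands 10 mm proud of the unit's top when up (68 mm above the table), about 5.5 mm proud when latched, 2 mm when pressed fully down
- key3: the third key, an ivory cap, as seen from the robot (at y = -33 mm on the unit), 22 x 26 mm (x, y), black bezel round it. Origin at the centre of its top face; axes as the unit's. It stands 10 mm proud of the unit's top when up (68 mm above the table), about 5.5 mm proud when latched, 2 mm when pressed fully down
- key4: the rightmost key, an ivory cap, as seen from the robot (at y = -99 mm on the unit), 22 x 26 mm (x, y), black bezel round it. Origin at the centre of its top face; axes as the unit's. It stands 10 mm proud of the unit's top when up (68 mm above the table), about 5.5 mm proud when latched, 2 mm when pressed fully down
- travel1 (a joint): how far the leftmost key is pushed down, in m: 0 up (outlet off), about 0.0045 latched (outlet on), 0.008 fully down at its stop. A key that is up starts to move at 2 N and needs 6 N to be fully down (plus about 1 N of drag at 30 mm/s): a 3 N tap sinks it about 2 mm and it springs back
- travel2 (a joint): how far the second key is pushed down, in m: 0 up (outlet off), about 0.0045 latched (outlet on), 0.008 fully down at its stop. A latched key feels solid: it gives only above about 4 N. Pushed beyond 7.5 mm, best to its stop, and let go, it springs up to 0
- travel3 (a joint): how far the third key is pushed down, in m: 0 up (outlet off), about 0.0045 latched (outlet on), 0.008 fully down at its stop. A key that is up and is pushed beyond about 6.5 mm stays latched (0.0045) when let go
- travel4 (a joint): how far the rightmost key is pushed down, in m: 0 up (outlet off), about 0.0045 latched (outlet on), 0.008 fully down at its stop. The keys move straight down the unit's z and all four work alike
- tub: white lidded paint tub standing behind the unit, 104 mm across, 86 mm high; origin at the centre of its underside, z up. To be left alone
- bottle: orange squeeze bottle with a white cap standing beside one end of the unit, 38 mm across, 105 mm high; origin at the centre of its underside, z up. To be left alone
- cup: grey plastic water cup (empty) standing beside the other end of the unit, 72 mm across, 80 mm high; origin at the centre of its underside, z up. To be left alone
- fish: pink clay fish lying in front of the unit, 34 x 84 x 40 mm, y along its length; origin at the middle of its underside. To be left alone

How it is judged:
By the outcome, as a careful person would: the job done as asked, in the order asked, and still so for the second after the job is handed in, with the robot touching nothing.
It also fails if it takes over 45 s, if anything falls off the work surface, if the arm or the gripper's body presses on something with over 40 N, if the wrist force passes 120 N, or if a joint passes its speed limit or range.

## Working session

There is one attempt and no reset: what is moved stays moved. The work goes in short steps, each a Python script; the robot and the scene stay as the last script left them, time stands still between calls to the robot, and variables do not carry over. Pictures are saved under pics/ and viewed, and the job is handed in when it is done.

```bash
ls; mkdir -p pics; python3 - <<'E'
from rig import arm
import cv2
for n in ("top","side"):
    im=arm.snapshot(n); cv2.imwrite(f"pics/{n}0.png",im[:,:,::-1])
    c=arm.get_calibration(n); print(n,c["intrinsics"],c["cam_to_world"])
print(arm.current_t(),arm.current_width(),arm.grip_depth,arm.current_force())
print(arm.current_tool_rot())
E
```

```text
pics
top [[441.95981556   0.         265.22308247]
 [  0.         441.95981556 189.76259599]
 [  0.           0.           1.        ]] [[ 0.00314561 -0.98660862  0.16307523  0.40614243]
 [-0.99998975 -0.00257245  0.00372572  0.04369579]
 [-0.00325632 -0.16308528 -0.9866066   0.95647339]
 [ 0.          0.          0.          1.        ]]
side [[355.4991269    0.         249.95158851]
 [  0.         355.4991269  194.57363444]
 [  0.           0.           1.        ]] [[ 0.99914322 -0.02590086  0.03227951  0.55280033]
 [-0.04125397 -0.68560654  0.72680244 -0.55655931]
 [ 0.00330623 -0.72751139 -0.68608764  0.64935023]
 [ 0.          0.          0.          1.        ]]
0.1 0.09129831334044346 0.0188 [ 0.31332795 -0.72137035 -0.57352211]
[[ 9.14373493e-01  4.04871575e-01 -3.50814761e-04]
 [ 4.04871715e-01 -9.14372911e-01  1.03650321e-03]
 [ 9.88751721e-05 -1.08978603e-03 -9.99999401e-01]]
```

View pics/top0.png

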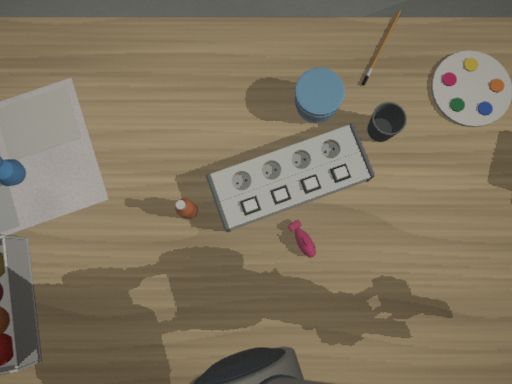

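View pics/side0.png

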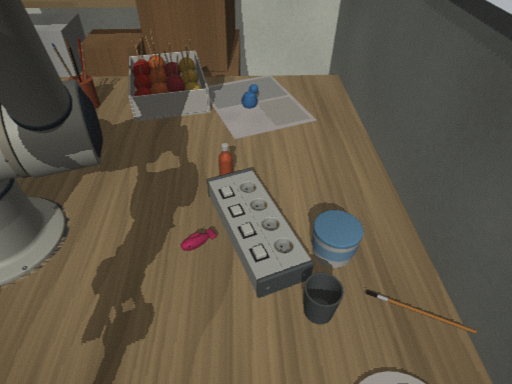

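```bash
python3 - <<'E'
import cv2
a=cv2.imread("pics/top0.png")[115:240,170:410]; cv2.imwrite("pics/topz.png",cv2.resize(a,None,fx=3.3,fy=3.3,interpolation=cv2.INTER_CUBIC))
a=cv2.imread("pics/side0.png")[160:300,200:320]; cv2.imwrite("pics/sidez.png",cv2.resize(a,None,fx=4,fy=4,interpolation=cv2.INTER_CUBIC))
E
```

```text
(no output)
```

View pics/topz.png

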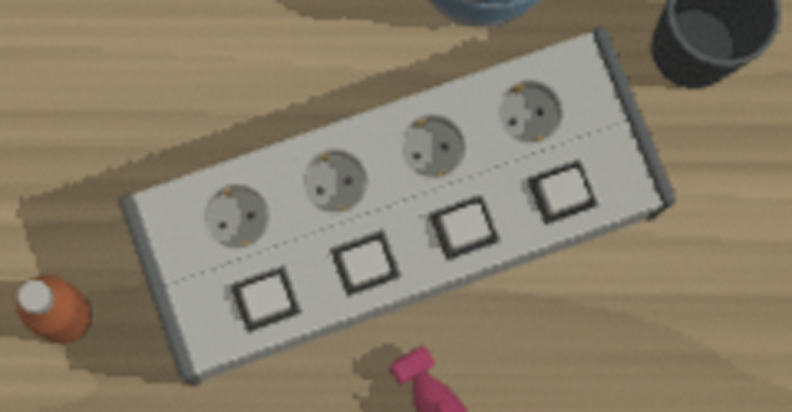

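View pics/sidez.png

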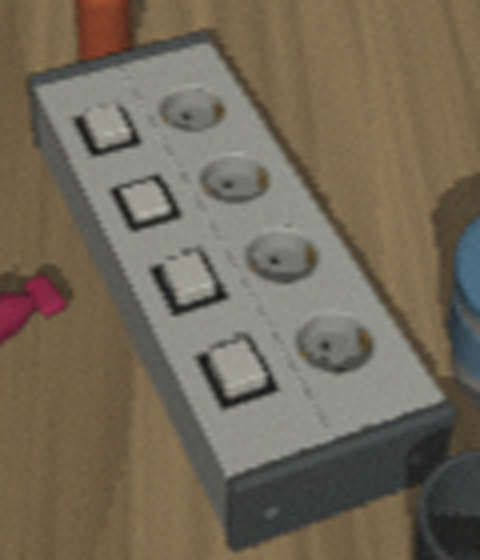

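```bash
cat > fit.py <<'E'
import numpy as np
from scipy.optimize import least_squares
K={}
from rig import arm
cal={n:arm.get_calibration(n) for n in("top","side")}
ys=[.099,.033,-.033,-.099]
obj=[(.025,y,.058) for y in ys]+[(-.031,y,.0585) for y in ys]
top=[(236,216),(335,181),(433,146),(530,111),(265,299),(366,263),(464,227),(564,191)]
side=[(192,108),(235,178),(282,255),(335,342),(107,129),(146,202),(190,281),(236,371)]
top=(np.array(top)+.5)/3.3-.5+[170,115]; side=(np.array(side)+.5)/4-.5+[200,160]
def proj(n,P):
    c=cal[n];T=np.linalg.inv(c["cam_to_world"]);p=P@T[:3,:3].T+T[:3,3];q=p@c["intrinsics"].T;return q[:,:2]/q[:,2:]
def world(v):
    c,s=np.cos(v[2]),np.sin(v[2]);O=np.array(obj);return np.c_[c*O[:,0]-s*O[:,1]+v[0],s*O[:,0]+c*O[:,1]+v[1],O[:,2]]
for use in (("top",),("side",),("top","side")):
    f=lambda v:np.concatenate([(proj(n,world(v))-dict(top=top,side=side)[n]).ravel() for n in use])
    r=least_squares(f,[.5,0,.3]);print(use,r.x,np.sqrt(np.mean(r.fun**2)))
print(world(r.x)[4:])
E
python3 fit.py
```

```text
('top',) [ 0.58552856 -0.00455677  0.35263933] 0.15601866943974305
('side',) [ 0.5869302  -0.0023987   0.34916655] 0.2231195926496318
('top', 'side') [ 0.58614671 -0.00389028  0.35175147] 0.41521892334269606
[[ 0.52293511  0.0783672   0.0585    ]
 [ 0.54567492  0.01640833  0.0585    ]
 [ 0.56841473 -0.04555053  0.0585    ]
 [ 0.59115453 -0.1075094   0.0585    ]]
```

```bash
cat > h.py <<'E'
import numpy as np
from rig import arm
c,s=np.cos(.3518),np.sin(.3518)
R=np.array([[c,s,0],[s,-c,0],[0,0,-1.]])
U=np.array([.58615,-.0039])
def key(i,z):
    y=[.099,.033,-.033,-.099][i-1];x=-.031
    return np.array([U[0]+c*x-s*y,U[1]+s*x+c*y,z])
def fz(n=5):
    v=[]
    for _ in range(n): v.append(arm.current_force()[2]); arm.sleep(.01)
    return np.mean(v),np.std(v)
E
python3 - <<'E'
from h import *
for i in range(1,5): print(arm.solve_ik(key(i,.06),R))
t=arm.current_t();arm.grip(0);print("w",arm.current_width(),arm.current_t()-t)
t=arm.current_t();arm.move_to(key(1,.15),R);print(arm.current_t()-t)
t=arm.current_t();arm.move_l(key(1,.078),feed=.1);print(arm.current_t()-t)
print(fz(),arm.current_ee_pos(),key(1,.078))
t=arm.current_t();arm.move_l(key(1,.0770),feed=.03);print(arm.current_t()-t,fz(),arm.current_ee_pos(),arm.current_t())
import cv2
cv2.imwrite("pics/top1.png",arm.snapshot("top")[:,:,::-1]);cv2.imwrite("pics/side1.png",arm.snapshot("side")[:,:,::-1])
E
```

```text
[ 2.04978794e+00  3.03191421e+01  9.87512406e+01 -2.54444375e-14
  5.09296173e+01  7.18931327e+01]
[-4.54651309e+00  3.13531004e+01  9.63309067e+01 -2.54444375e-14
  5.23159929e+01  6.52968317e+01]
[-1.05820160e+01  3.28473393e+01  9.28439450e+01 -2.54444375e-14
  5.43087157e+01  5.92613288e+01]
[-1.60006911e+01  3.47793123e+01  8.83505345e+01 -2.54444375e-14
  5.68701532e+01  5.38426537e+01]
w 0.0003933368502525205 1.3666999999999998
2.5
0.8666000000000005
(np.float64(-0.1114383749667865), np.float64(0.33505815696172253)) [0.52338109 0.07832539 0.07857035] [0.5229344  0.07835441 0.078     ]
0.25 (np.float64(-0.07552946838950196), np.float64(0.4313663916458079)) [0.52306623 0.07836935 0.07724706] 5.1667
```

View pics/side1.png

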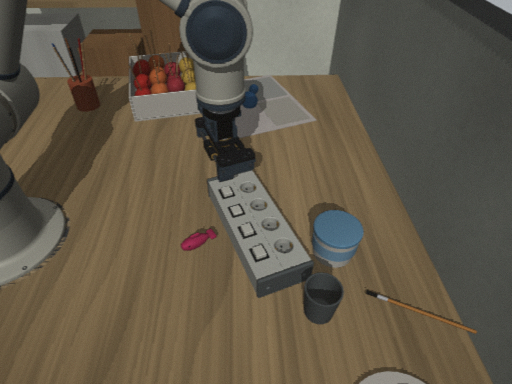

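```bash
python3 - <<'E'
from fit import proj
from h import *
import cv2
p=proj("side",np.array([key(1,.077),key(1,.068),key(2,.063)]));print(p);p2=proj("top",np.array([key(1,.077),key(1,.068)]));print(p2)
a=cv2.imread("pics/side1.png")[100:280,170:330]; a=cv2.resize(a,None,fx=3.3,fy=3.3,interpolation=cv2.INTER_CUBIC)
b=cv2.imread("pics/top1.png")[110:250,170:330]; b=cv2.resize(b,None,fx=3,fy=3,interpolation=cv2.INTER_CUBIC)
for q in p: cv2.circle(a,tuple(int(v) for v in (q-[170,100])*3.3),3,(0,0,255),-1)
for q in p2: cv2.circle(b,tuple(int(v) for v in (q-[170,110])*3),3,(0,0,255),-1)
cv2.imwrite("pics/s1z.png",a);cv2.imwrite("pics/t1z.png",b)
E
```

```text
('top',) [ 0.58552856 -0.00455677  0.35263933] 0.15601866943974305
('side',) [ 0.5869302  -0.0023987   0.34916655] 0.2231195926496318
('top', 'side') [ 0.58614671 -0.00389028  0.35175147] 0.41521892334269606
[[ 0.52293511  0.0783672   0.0585    ]
 [ 0.54567492  0.01640833  0.0585    ]
 [ 0.56841473 -0.04555053  0.0585    ]
 [ 0.59115453 -0.1075094   0.0585    ]]
[[225.81537523 187.01671035]
 [225.97649441 189.77964677]
 [235.75204456 209.31449   ]]
[[249.56182372 203.77186467]
 [249.73153201 204.35718454]]
```

View pics/s1z.png

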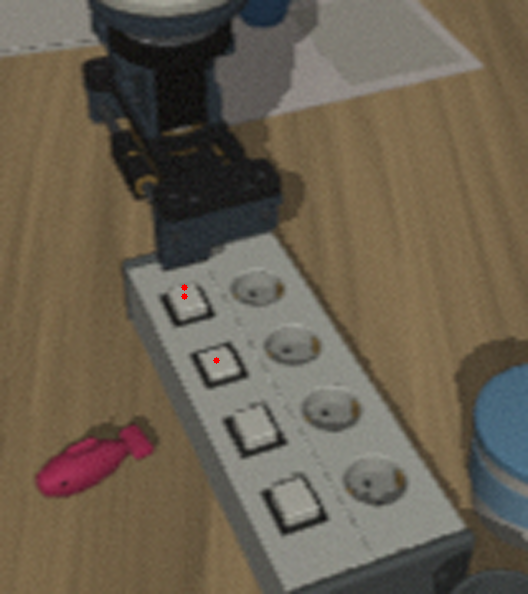

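View pics/t1z.png

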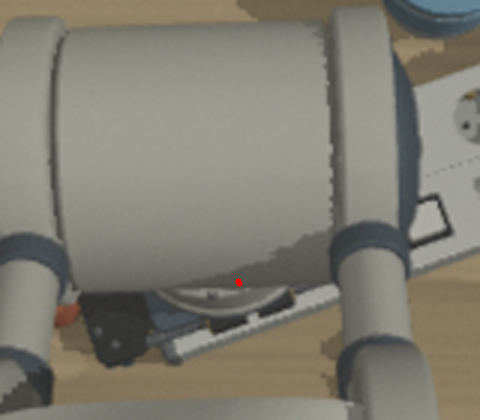

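```bash
python3 - <<'E'
from fit import proj
from h import *
import cv2
p0=arm.current_ee_pos();R0=arm.current_tool_rot();print(p0)
a=cv2.imread("pics/side1.png")[100:280,170:330]; a=cv2.resize(a,None,fx=3.3,fy=3.3,interpolation=cv2.INTER_CUBIC)
def box(hx,hy,z0,z1,col):
    P=np.array([p0+R0@np.array([sx*hx,sy*hy,-z]) for z in(z0,z1) for sx,sy in((1,1),(1,-1),(-1,-1),(-1,1))])
    q=((proj("side",P)-[170,100])*3.3).astype(int)
    cv2.polylines(a,[q[:4]],True,col);cv2.polylines(a,[q[4:]],True,col)
    for i in range(4): cv2.line(a,tuple(map(int,q[i])),tuple(map(int,q[i+4])),col)
box(.016,.0135,0,.06,(0,255,0)); box(.038,.089,.079,.1,(0,0,255))
cv2.imwrite("pics/s1y.png",a)
w=arm.snapshot("wrist");cv2.imwrite("pics/w1.png",w[:,:,::-1])
E
```

```text
('top',) [ 0.58552856 -0.00455677  0.35263933] 0.15601866943974305
('side',) [ 0.5869302  -0.0023987   0.34916655] 0.2231195926496318
('top', 'side') [ 0.58614671 -0.00389028  0.35175147] 0.41521892334269606
[[ 0.52293511  0.0783672   0.0585    ]
 [ 0.54567492  0.01640833  0.0585    ]
 [ 0.56841473 -0.04555053  0.0585    ]
 [ 0.59115453 -0.1075094   0.0585    ]]
[0.52300307 0.07834697 0.07715183]
```

View pics/s1y.png

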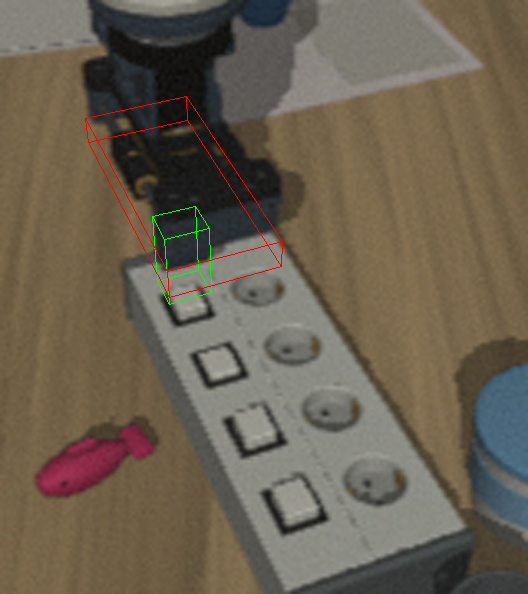

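View pics/w1.png

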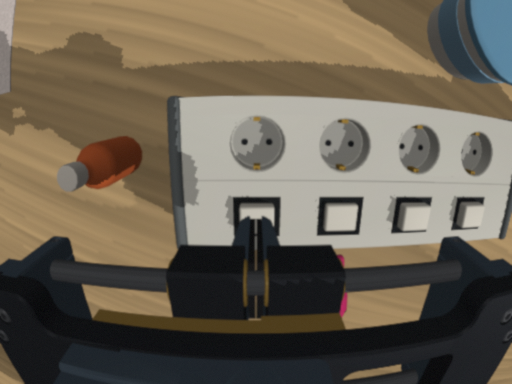

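```bash
python3 - <<'E'
from h import *
import cv2
c=arm.get_calibration("wrist");K=c["intrinsics"];T=np.linalg.inv(c["cam_to_world"])
p0=arm.current_ee_pos();R0=arm.current_tool_rot()
print(R0.T@(c["cam_to_world"][:3,3]-p0), R0.T@c["cam_to_world"][:3,:3])
w=cv2.imread("pics/w1.png");w=cv2.resize(w,None,fx=1.5,fy=1.5)
def pr(P):
    q=T[:3,:3]@P+T[:3,3];r=np.hypot(q[0],q[1]);th=np.arctan2(r,q[2]);return np.array([K[0,0]*th*q[0]/r+K[0,2],K[1,1]*th*q[1]/r+K[1,2]])
for z in (0,.02,.04,.06,.079):
  P=[pr(p0+R0@np.array([a*.016,b*.0135,-z])) for a,b in((1,1),(1,-1),(-1,-1),(-1,1))]
  print(z,np.round(P,0).tolist())
  cv2.polylines(w,[(np.array(P)*1.5).astype(int)],True,(0,255-int(z*3000),int(z*3000)))
for i in (1,2,3,4):
  P=[pr(key(i,.068)+R0@np.array([a*.011,b*.013,0])) for a,b in((1,1),(1,-1),(-1,-1),(-1,1))]
  cv2.polylines(w,[(np.array(P)*1.5).astype(int)],True,(255,0,255))
cv2.imwrite("pics/w1b.png",w)
E
```

```text
[ 0.08163412  0.00100469 -0.19564622] [[-1.52990224e-03 -9.58498306e-01 -2.85094118e-01]
 [ 9.99998828e-01 -1.48348633e-03 -3.78756725e-04]
 [-5.98955480e-05 -2.85094364e-01  9.58499452e-01]]
0 [[274.0, 206.0], [235.0, 206.0], [236.0, 248.0], [273.0, 248.0]]
0.02 [[275.0, 216.0], [233.0, 217.0], [234.0, 261.0], [274.0, 261.0]]
0.04 [[278.0, 229.0], [230.0, 229.0], [232.0, 277.0], [276.0, 277.0]]
0.06 [[280.0, 244.0], [227.0, 244.0], [229.0, 295.0], [278.0, 295.0]]
0.079 [[284.0, 262.0], [223.0, 262.0], [227.0, 317.0], [281.0, 317.0]]
```

View pics/w1b.png

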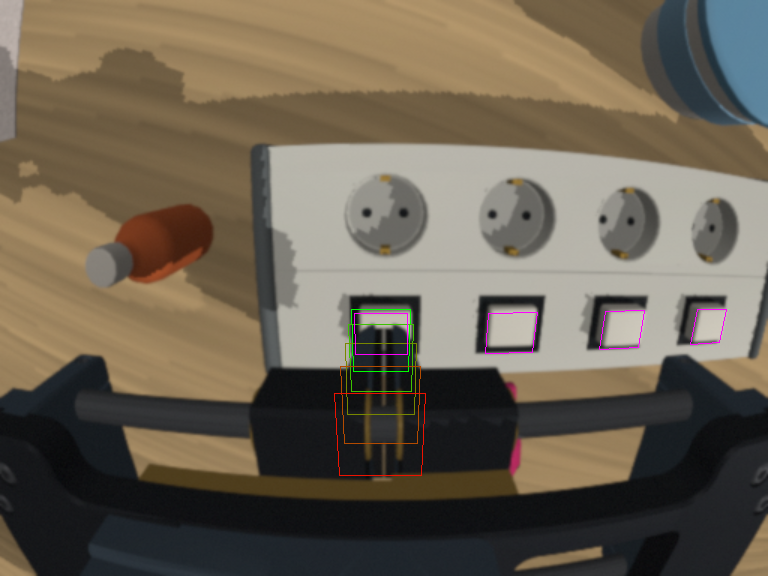

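```bash
cat >> h.py <<'E'
def tap(i,thr=2.5,start=.071):
    arm.move_l(key(i,.071),feed=.04); b=fz(12)[0]
    z=start; log=[]
    while z>.0595:
        z-=.0005
        arm.move_l(key(i,z),feed=.02)
        f=fz(4)[0]-b
        if f>1: f=fz(6)[0]-b
        log.append((round(z*1e3,1),round(arm.current_ee_pos()[2]*1e3,2),round(float(f),2)))
        if f>thr: break
    return b,log
E
python3 - <<'E'
from h import *
b,l=tap(1);print(b);print(*l,sep="\n")
arm.move_l(key(1,.078),feed=.06);print(arm.current_t())
E
```

```text
0.06079300417436318
(70.5, np.float64(70.52), 0.1)
(70.0, np.float64(70.0), -0.61)
(69.5, np.float64(69.47), 0.43)
(69.0, np.float64(68.98), 0.46)
(68.5, np.float64(68.46), -0.67)
(68.0, np.float64(68.0), -0.18)
(67.5, np.float64(67.46), -0.37)
(67.0, np.float64(66.97), -0.07)
(66.5, np.float64(66.48), -0.28)
(66.0, np.float64(65.97), -0.1)
(65.5, np.float64(65.48), 0.04)
(65.0, np.float64(65.0), -0.23)
(64.5, np.float64(64.48), -0.09)
(64.0, np.float64(63.97), -0.04)
(63.5, np.float64(63.47), -0.55)
(63.0, np.float64(62.99), -0.1)
(62.5, np.float64(62.49), -0.18)
(62.0, np.float64(61.96), -0.23)
(61.5, np.float64(61.47), 0.02)
(61.0, np.float64(60.99), 0.55)
(60.5, np.float64(60.48), -0.14)
(60.0, np.float64(59.96), 0.08)
(59.5, np.float64(59.47), 0.46)
12.6917
```

```bash
python3 - <<'E'
from h import *
import cv2
w=arm.snapshot("wrist")[:,:,::-1];a=arm.snapshot("side")[:,:,::-1]
cv2.imwrite("pics/w2.png",cv2.resize(w[170:310,150:370],None,fx=3.5,fy=3.5,interpolation=cv2.INTER_CUBIC))
cv2.imwrite("pics/s2.png",cv2.resize(a[100:280,170:330],None,fx=3.3,fy=3.3,interpolation=cv2.INTER_CUBIC))
print(arm.current_width(),arm.current_ee_pos())
E
```

```text
0.000505830432030641 [0.52281137 0.07833542 0.07795136]
```

View pics/w2.png

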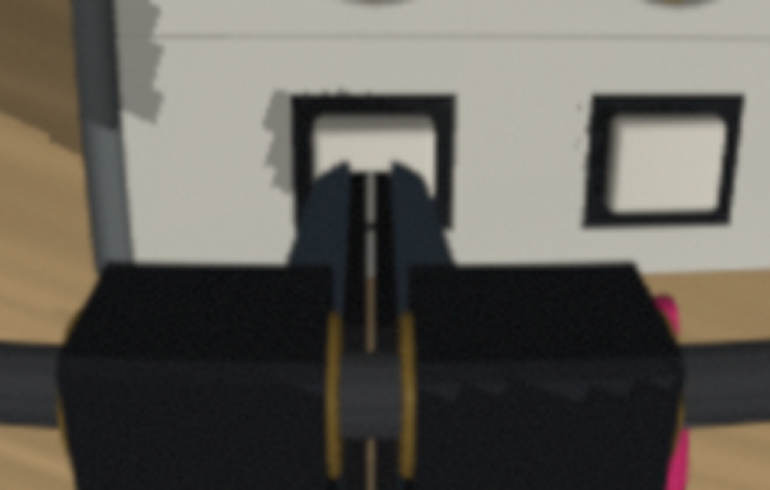

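View pics/s2.png

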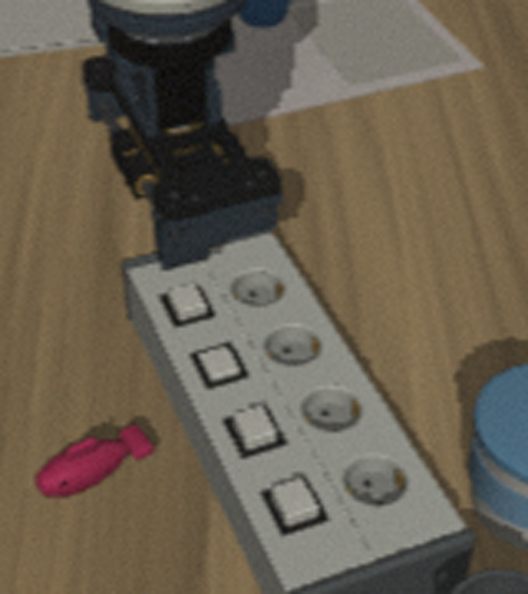

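```bash
python3 - <<'E'
from h import *
import cv2
a=arm.snapshot("side")[:,:,::-1]
cv2.imwrite("pics/s3full.png",a)
o=cv2.imread("pics/side0.png")
f=lambda i:cv2.resize(i[180:225,212:252],None,fx=9,fy=9,interpolation=cv2.INTER_CUBIC)
cv2.imwrite("pics/cmp.png",np.hstack([f(o),f(a)]))
E
```

```text
(no output)
```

View pics/cmp.png

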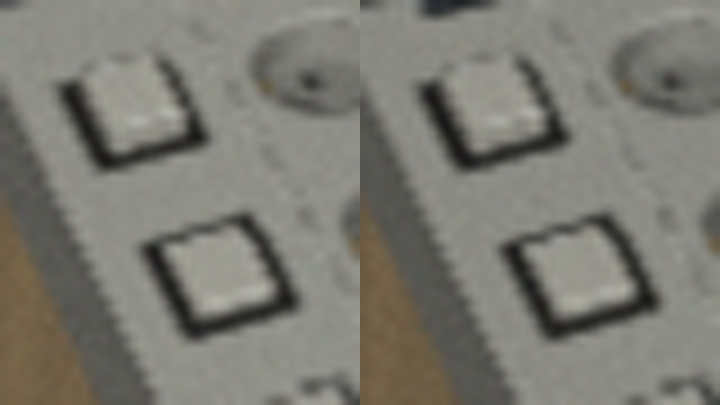

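```bash
cat >> h.py <<'E'
def tap2(i,start,step,thr=2.5,zmin=.036):
    arm.move_l(key(i,start),feed=.06); b=fz(8)[0]
    z=start; log=[]
    while z>zmin:
        z-=step
        arm.move_l(key(i,z),feed=.03)
        f=fz(3)[0]-b
        if f>1: f=fz(4)[0]-b
        log.append((round(z*1e3,1),round(float(arm.current_ee_pos()[2]*1e3),2),round(float(f),2)))
        if f>thr: break
    return b,log
E
python3 - <<'E'
from h import *
b,l=tap2(1,.056,.001,2.2);print(b);print(*l,sep="\n")
print(arm.current_force(),arm.current_t())
E
```

```text
-0.2931595221707446
(55.0, 55.14, 0.7)
(54.0, 53.99, 0.03)
(53.0, 52.95, -0.05)
(52.0, 51.96, 0.85)
(51.0, 50.96, 0.4)
(50.0, 49.97, 0.33)
(49.0, 48.94, 0.4)
(48.0, 47.96, 0.44)
(47.0, 46.96, 0.48)
(46.0, 45.94, 0.61)
(45.0, 44.95, 0.38)
(44.0, 43.95, 0.25)
(43.0, 43.0, 0.44)
(42.0, 42.03, 2.39)
[0.73836437 0.60130358 3.43246529] 17.3083
```

```bash
python3 - <<'E'
from h import *
arm.move_l(key(1,.041),feed=.03);print(fz(8),arm.current_ee_pos()[2])
arm.move_l(key(1,.050),feed=.06);print(fz(12),arm.current_t())
arm.move_l(key(2,.050),feed=.1);print(arm.current_t())
b,l=tap2(2,.0445,.0005,2.2,.036);print(b);print(*l,sep="\n")
print(fz(6),arm.current_t())
E
```

```text
(np.float64(2.546078132863972), np.float64(0.7047262568209519)) 0.04100719527834159
(np.float64(0.028569018048832107), np.float64(0.41424807912274536)) 18.025
18.8333
0.0997999016479277
(44.0, 44.05, 0.2)
(43.5, 43.49, -0.27)
(43.0, 42.95, -0.15)
(42.5, 42.47, 0.45)
(42.0, 41.98, -0.92)
(41.5, 41.49, -0.11)
(41.0, 40.98, -0.14)
(40.5, 40.47, -0.51)
(40.0, 39.99, -0.29)
(39.5, 39.46, -0.77)
(39.0, 38.97, -0.13)
(38.5, 38.48, 0.24)
(38.0, 38.1, 3.79)
(np.float64(3.6638357283542007), np.float64(0.5562204923548562)) 22.8083
```

```bash
python3 - <<'E'
from h import *
arm.move_l(key(2,.050),feed=.08)
for i in (3,4):
    arm.move_l(key(i,.050),feed=.12);b=fz(6)[0]
    arm.move_l(key(i,.0435),feed=.05)
    for z in (.0425,.0418,.0411):
        arm.move_l(key(i,z),feed=.03);print(i,z,fz(5)[0]-b)
    arm.move_l(key(i,.050),feed=.08);print(arm.current_t())
E
```

```text
3 0.0425 1.8230981087232285
3 0.0418 2.014072146548032
3 0.0411 2.5106339597614853
25.275
4 0.0425 2.213563264527046
4 0.0418 2.342211202330033
4 0.0411 2.9156970674154152
27.4417
```

```bash
python3 - <<'E'
from h import *
arm.move_l(key(2,.050),feed=.12);b=fz(6)[0]
arm.move_l(key(2,.0395),feed=.06)
for z in (.037,.0355,.0348,.0345,.0342,.0339,.0336):
    arm.move_l(key(2,z),feed=.03);f=fz(5)[0]-b;print(z,arm.current_ee_pos()[2],f)
    if f>10: break
arm.move_l(key(2,.050),feed=.08);print(arm.current_t())
E
```

```text
0.037 0.03712436373426922 4.6620725696441045
0.0355 0.035742031411383296 5.096311831615742
0.0348 0.03502233309565174 5.652398443780886
0.0345 0.03493215119837501 9.330349790493361
0.0342 0.034854021917406004 14.712735197610485
30.875
```

```bash
python3 - <<'E'
from h import *
import cv2
arm.move_l(key(2,.15),feed=.15)
w=arm.snapshot("wrist")[:,:,::-1];a=arm.snapshot("side")[:,:,::-1]
cv2.imwrite("pics/w4.png",w);cv2.imwrite("pics/s4full.png",a)
o=cv2.imread("pics/side0.png")
f=lambda i:cv2.resize(i[170:275,205:275],None,fx=5.5,fy=5.5,interpolation=cv2.INTER_CUBIC)
cv2.imwrite("pics/cmp4.png",np.hstack([f(o),f(a)]));print(arm.current_t(),arm.current_force())
E
```

```text
31.7917 [-0.29565623  0.07531978 -0.75428954]
```

View pics/cmp4.png

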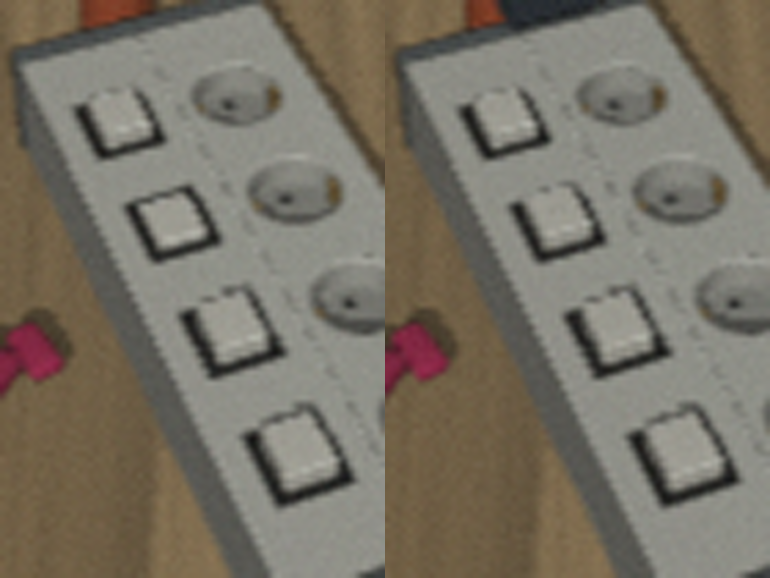

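View pics/w4.png

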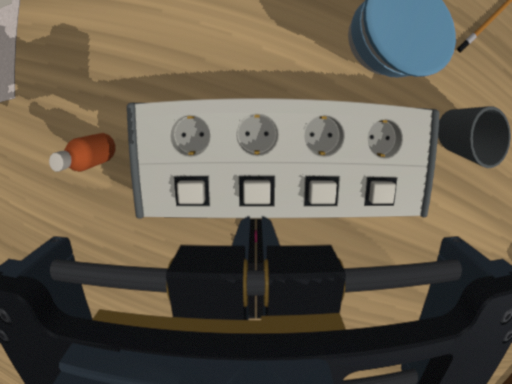

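View pics/s4full.png

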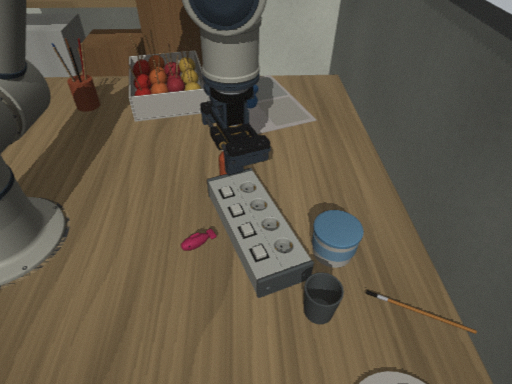

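Key 2 (cap at about (237,208) in the side picture) now stands as proud of its bezel as the other three. The fish, tub, cup and bottle are where they were, and the gripper is clear. I'm handing the job in.

```bash
python3 - <<'E'
from rig import arm
arm.sign_off();print(arm.current_t())
E
```

```text
the job is handed in; nothing more can be done
the job is handed in; nothing more can be done
```

Key 2 was the one left on. I pressed it to its stop and let it go, and it now stands up level with the others. I handed the job in at about 32 s.

- **Taps, left to right:** keys 1, 3 and 4 started to give at about 2 N and sank about 1.5 mm under 2.5–2.9 N. Key 2 was met about 4.5 mm lower and felt solid at about 3.7 N, so it was the latched one.
- **Press:** key 2 gave at about 4.7 N. At the bottom the force climbed steeply to about 14.7 N with almost no further movement.
- **Last check:** the side and wrist pictures show all four keys equally proud. The tub, bottle, cup and fish look unmoved by eye; I did not re-measure their positions. The gripper was clear, and the force was back to noise level.
- **What disagreed:** with the gripper closed, first contact came with the reported TCP about 25 mm lower than the key's given height. My first pass over key 1, stopping at the TCP height where contact was expected, therefore touched nothing. A side picture afterwards showed the key unchanged. I repeated that tap before going on to key 2, using the force reading to find the contact height.

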